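# Free the red gasket from its hold-down finger

### The job

On the stockroom bench, lift the spring finger off the red drum gasket until it flips over and stands open by itself, while the gasket still sits on its pins. Then take the red gasket off and put it lying flat in the blue tray, with the finger left standing open. Leave the green gasket clamped under its own finger.

Things in the scene. Friction and masses are not known exactly. Their poses are not given: they have to be found in the camera images.
- red_gasket: Rigid red plate 110 (x) x 60 (y) x 8 mm, 70 g. Origin: centre of its underside, z up. It lies 40 mm above the bench on a fixed block's rib, 30 mm wide in y; 28 mm free below its long edges. Its two end holes (14 mm, at x +-38) sit on 6 mm pins that end 2 mm above its top: lift straight up. Its finger is hinged at the +x end. Once that is open, grip it across y at the middle.
- red_finger (a joint): Angle (rad) of the steel finger on the red gasket: 0 pressing down, grows as it lifts, stop at 1.75, just past upright. Over-centre spring: pulls down below about 0.8 (3.5 N at the roller when closed), beyond that flips it to the stop, where it stays. Hinge axis along the gasket's y, 82 mm along +x from its middle, 60 mm above the bench; its post is 40 mm wide and 72 mm high.
- red_grip (a point): Centre of the yellow roller on the free end of that finger: 20 mm diameter, 32 mm long along y, 9 mm proud of the 14 mm wide finger each side. Closed, it is 82 mm above the bench, 77 mm back from the hinge axis and 22 mm above it. Axes move with the finger; closed, x points level to the hinge, z up. Pinch it end to end (along y) from above and follow the hinge's arc.
- tray: Fixed shallow blue tray, open on top, 220 mm (its x) by 170 mm (its y) outside and 25 mm high, walls and floor 4 mm. Origin: centre of its underside, on the bench; z up.
- green_finger (a joint): Angle (rad) of the finger that clamps the green gasket on a second, otherwise identical block with the same yellow roller: about 0, as it must stay. It falls below -0.05 if the green gasket is taken from under it.
Mind the look-alikes: they are no part of the job. What is meant by the red_gasket is not purple or white, and is the smaller of those in its own colour.

How it is judged:
On the way:
1. the red gasket's finger stands open (past 1.2 rad) while the gasket is still on its pins (within 15 mm of where it lay) (value of joint red_finger above 1.2 rad and distance of red_gasket from where it was at the start of the episode below 0.015 m), for 0.2 s.
At the end, for the whole second after the job is handed in: The red gasket lies at rest on the floor of the blue tray, flat within 10 degrees; its finger stands open (past 1.2 rad); the green gasket is still clamped under its finger (joint between -0.05 and 0.1 rad) (z of red_gasket in the frame of tray between 0 and 0.02 m and x of red_gasket in the frame of tray between -0.09 and 0.09 m and y of red_gasket in the frame of tray between -0.07 and 0.07 m and angle between the z axis of red_gasket and the z axis of tray, either way round below 0.17 rad and linear speed of red_gasket below 0.02 m/s and value of joint red_finger above 1.2 rad and value of joint green_finger between -0.05 and 0.1 rad); the robot touches nothing.
It fails at once if the green gasket's finger is lifted (past 0.25 rad) or the gasket taken from under it (value of joint green_finger above 0.25 rad or value of joint green_finger below -0.08 rad).
It also fails if it takes over 54 s, if anything falls off the work surface, if the arm or the gripper's body presses on something with over 40 N, if the wrist force passes 120 N, or if a joint passes its speed limit or range.

### The arm

A 6-joint arm with a two-finger parallel gripper is mounted at the origin on the work surface. World frame = base frame: x ahead of the robot, y to its left, z up, the work surface at z = 0. Lengths are in m, angles in rad, forces in N, time in s.
With the tool pointing down it reaches from about 0.3 to 0.85 m from the base axis. Payload 5.4 kg.
Tool frame: the origin (TCP) lies midway between the tips of the shut fingers; the grasp point (between the pads) lies 19 mm behind it (r.pinch_z is the distance from the TCP to the grasp point, in m); x points along the fingers, z is the direction in which the jaws open and shut, and the axes are right-handed (so a half turn about x gives the same grasp; the last joint's range is limited). The gripper opens to 85 mm and grips with 20 to 120 N. Pads are 22 mm wide; open, the fingers measure 114 mm over their backs; the gripper's body (76 mm by 85 mm) begins 54 mm behind the grasp point. The pads swing forward as they close: fully open they stand 13 mm farther back than shut.
Start: joints at [-1.385, 0.158, 1.597, -0, 1.386, -0.21], TCP at [0.222, -0.531, 0.231] pointing down, gripper open.
Joint ranges: [-2.91, 2.91], [-0.94, 2.29], [0.18, 2.7], [-1.29, 4.43], [0.17, 2.64], [-3, 3]. Speed limits (rad/s): [2.57, 2.57, 3.14, 3.14, 3.14, 3.14].

### API

Orientations are given as a unit quaternion [x, y, z, w].
In Python, from bench import r, cams, workorder, sensors gives the robot as it stands. Calls block until the motion is done:
- r.move_pose(position, orientation): joint-space move of the TCP to a pose.
- r.move_straight(position, v=0.15, orientation=None): straight line of the TCP; orientation=None keeps the orientation; v is the mean speed in m/s.
- r.goto_joints(angles): joint-space move.
- r.let_go() and r.clamp(newtons=None): open the fingers fully, or close them until they stop; newtons is the grip in N (None keeps the last).
- r.wait(seconds).
- r.solve_ik(position, orientation): joint angles nearest the present ones, or None.
- cams.grab_frame(name): name is "scene" or "side" or "wrist"; returns (picture, depth): 400x640x3 uint8, red, green, blue; 400x640 float32, m along the optical axis (not along the pixel's ray), 0 where there is no reading.
- cams.camera_model(name): a dict with "intrinsics" (3x3 intrinsics, pixels), "R" (3x3) and "t" (3): a world point X has camera coordinates R X + t. Camera axes: x right, y down, z forward; pixel columns grow to the right and rows downward; lengths in m; the calibration is good to about 2 mm. The wrist camera is an equidistant fisheye: a pixel r from the principal point sees the ray r / f radians off the axis. A picture is of the moment at which its call begins: read the wrist's pose just before it. camera_model takes no time and is no camera call; for the wrist camera it gives the pose at the moment of the call.
A pose or a line that the arm cannot do raises r.IKError and nothing moves.
- workorder.close_job(): hands the job in, once; it reports no verdict.
Readings, each from a call of its own:
- sensors.get_time_s(): time.
- sensors.get_q(): joint angles.
- sensors.get_joint_velocities(): joint speeds.
- sensors.get_joint_torque(): joint torques, N m.
- sensors.get_tcp_pos(): TCP position.
- sensors.get_eef_rot(): TCP orientation.
- sensors.get_force(): force on the tool from outside, world axes, zero at the start.
- sensors.get_moment(): the same for the moment, N m.
- sensors.get_grip_width(): finger opening in m.
Only numpy, scipy, OpenCV 4.12 (cv2) and the standard library are available. Lean on these libraries where they do the work, as an engineer would, in place of code of your own. Each camera call takes 0.05 s, during which the arm holds its last target. There are 200 camera calls.

## Working session

There is one attempt and no reset: what is moved stays moved. The work goes in short steps, each a Python script; the robot and the scene stay as the last script left them, time stands still between calls to the robot, and variables do not carry over. Pictures are saved under pics/ and viewed, about 8 in all and at most 12, crops included, and the job is handed in when it is done.

```bash
mkdir -p pics
cat > h.py <<'E'
import numpy as np, cv2
from bench import r, cams, workorder, sensors
def grab(n):
    m=cams.camera_model(n); p,d=cams.grab_frame(n); return p,d,m
def save(n,p): cv2.imwrite('pics/'+n+'.png',p[:,:,::-1])
def cloud(d,m):  # world xyz per pixel, pinhole
    K=np.array(m['intrinsics']);R=np.array(m['R']);t=np.array(m['t'])
    v,u=np.mgrid[:d.shape[0],:d.shape[1]]
    c=np.stack([(u-K[0,2])/K[0,0]*d,(v-K[1,2])/K[1,1]*d,d],-1)
    W=(c-t)@R; W[d==0]=np.nan; return W
E
python3 - <<'E'
from h import *
for n in('scene','side'):
    p,d,m=grab(n); save(n,p); np.savez(n,p=p,d=d,W=cloud(d,m)); print(n,(-np.array(m['R']).T@m['t']).round(3))
print(sensors.get_eef_rot(),r.pinch_z,sensors.get_time_s())
E
```

```text
scene [ 0.927 -0.655  0.959]
side [-0.149  0.861  0.76 ]
[ 0.39236406  0.58898024 -0.39147909  0.58812994] 0.0187 0.1
```

View pics/scene.png

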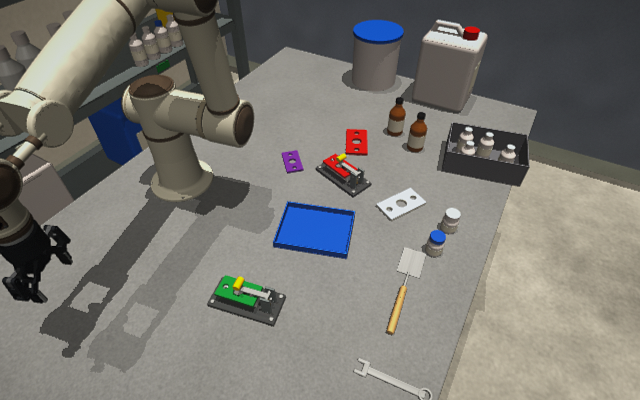

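View pics/side.png

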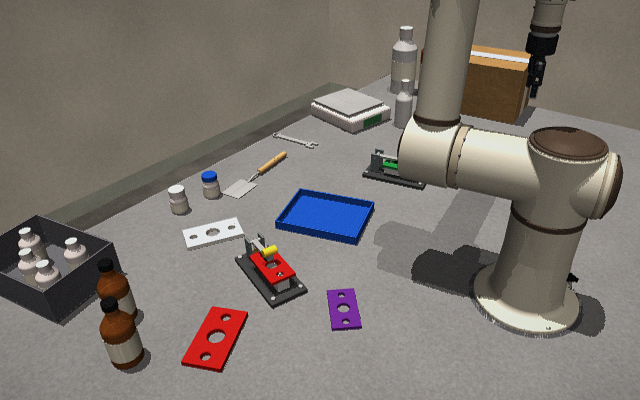

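The scene view shows several things that could be taken for the gasket:
- Red plate clamped under the yellow roller, at scene (345,172) / side (272,265).
- Larger loose red plate, at (356,141) / (215,338).
- Purple plate, at (291,160).
- White plate, at (401,203).
- Red jug cap, at (471,32).
- Green clamped gasket, at (240,292).

I choose the clamped, smaller red plate.

Run:
```python
from h import *
for n in('scene','side'):
    f=np.load(n+'.npz');p,W=f['p'],f['W'];h=cv2.cvtColor(p,cv2.COLOR_RGB2HSV);H,S,V=h[...,0],h[...,1],h[...,2]
    ok=~np.isnan(W[...,0])
    masks=dict(red=((H<5)|(H>174))&(S>150)&(V>60),yel=(H>22)&(H<34)&(S>150)&(V>80),blue=(H>105)&(H<122)&(S>140)&(V>50))
    for k,mk in masks.items():
        c,l,st,ce=cv2.connectedComponentsWithStats((mk&ok).astype(np.uint8))
        for i in range(1,c):
            if st[i,4]<40: continue
            q=W[l==i]; md=np.median(q,0)
            if not(.15<np.hypot(*md[:2])<1 and md[2]<.15): continue
            print(n,k,ce[i].round(),st[i,4],'med',md.round(3),'z',np.percentile(q[:,2],[5,95]).round(3),end=' ')
            z0=np.percentile(q[:,2],80) if k!='blue' else None
            s=q[abs(q[:,2]-md[2])<.008] if k!='blue' else q
            (a,b),(w,hh),an=cv2.minAreaRect(s[:,:2].astype(np.float32)*1000)
            print('rect',round(a),round(b),round(w),round(hh),round(an,1))
a=cv2.resize(cv2.imread('pics/scene.png')[135:205,300:390],None,fx=4.4,fy=4.4,interpolation=2)
b=cv2.resize(cv2.imread('pics/side.png')[225:310,225:315],None,fx=4.4,fy=4.4,interpolation=2)
c=np.zeros((374,792,3),np.uint8);c[:a.shape[0],:a.shape[1]]=a;c[:b.shape[0],396:396+b.shape[1]]=b
cv2.imwrite('pics/crop1.png',c)
# black/steel post of red clamp
f=np.load('side.npz');W=f['W'];s=(W[...,2]>.055)&(W[...,2]<.1);s[:225]=0;s[310:]=0;s[:,:225]=0;s[:,315:]=0
for z0,z1 in((.055,.065),(.065,.076),(.076,.1)):
    q=W[s&(W[...,2]>=z0)&(W[...,2]<z1)];print(z0,len(q),np.percentile(q,[3,50,97],axis=0).round(3).tolist())
```

```text
scene red [356. 142.] 486 med [0.441 0.479 0.007] z [0.001 0.011] rect 440 484 78 155 26.7
scene red [336. 166.] 217 med [0.452 0.276 0.045] z [0.04  0.048] rect 468 291 62 113 70.5
scene yel [341. 157.] 48 med [0.473 0.287 0.086] z [-0.003  0.091] rect 473 287 33 19 78.3
scene yel [238. 282.] 91 med [ 0.476 -0.275  0.087] z [0.08 0.09] rect 474 -274 20 33 15.0
scene blue [116. 133.] 2017 med [-0.568  0.147 -0.102] z [-0.266  0.009] rect -566 167 176 299 65.2
scene blue [315. 229.] 3397 med [0.52  0.03  0.002] z [-0.002  0.022] rect 521 28 222 175 18.3
scene blue [437. 237.] 177 med [0.859 0.131 0.067] z [0.058 0.07 ] rect 853 164 42 105 11.2
side red [273. 268.] 760 med [0.451 0.298 0.047] z [0.042 0.05 ] rect 467 291 62 115 71.1
side red [214. 339.] 2227 med [0.436 0.495 0.01 ] z [0.005 0.012] rect 440 482 83 156 25.4
side yel [269. 250.] 106 med [0.467 0.293 0.089] z [0.078 0.092] rect 467 292 33 21 63.6
side blue [208. 176.] 145 med [0.852 0.14  0.068] z [0.058 0.071] rect 912 102 41 172 58.4
side blue [326. 216.] 3663 med [0.521 0.026 0.005] z [0.001 0.024] rect 533 16 237 213 18.3
0.055 153 [[0.468, 0.252, 0.056], [0.53, 0.275, 0.062], [0.552, 0.296, 0.065]]
0.065 76 [[0.466, 0.246, 0.065], [0.537, 0.282, 0.07], [0.559, 0.303, 0.076]]
0.076 134 [[0.458, 0.278, 0.077], [0.466, 0.294, 0.088], [0.479, 0.307, 0.092]]
```

View pics/crop1.png

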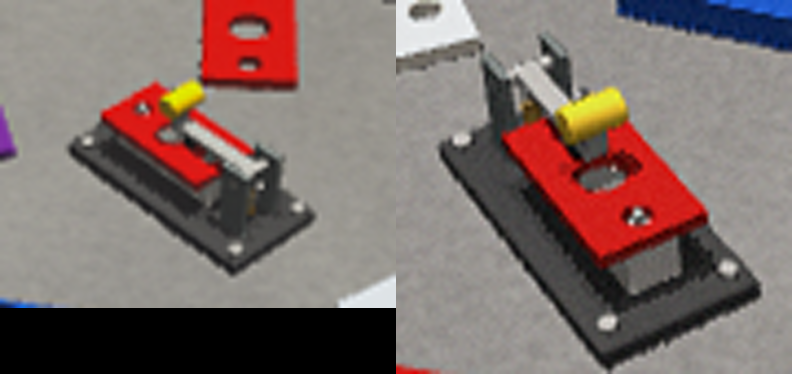

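The crop confirms the choice: the smaller red plate sits on the block under the roller, with the hinge post toward world +x (right and below it in the scene view). The measurements fit together:
- **Gasket:** 62x113 mm at z 0.047, centre (0.4675, 0.291), yaw -19.2°.
- **Roller:** z top 0.09.
- **Tray:** centre (0.521, 0.028), yaw 18.3°.

Next I pinch the roller.

```bash
cat >> h.py <<'E'
from scipy.spatial.transform import Rotation as Ro
YAW=np.radians(-19.2); X=np.array([np.cos(YAW),np.sin(YAW),0]); Y=np.array([-X[1],X[0],0]); Z=np.array([0,0,1.])
C=np.array([.4675,.291,0]); HINGE=C+.082*X+.060*Z
TRAY=np.array([.521,.028,0]); TY=np.radians(18.3)
def quat(yaw,s=1):  # tool down, jaws along local y of yaw
    z=s*np.array([-np.sin(yaw),np.cos(yaw),0]); x=-Z
    return Ro.from_matrix(np.stack([x,np.cross(z,x),z],1)).as_quat()
def st(m=''): print(m,'t',round(sensors.get_time_s(),2),'tcp',np.round(sensors.get_tcp_pos(),4),'F',np.round(sensors.get_force(),1),'w',round(sensors.get_grip_width(),4))
E
python3 - <<'E'
from h import *
p=HINGE-.077*X+.022*Z; p[2]-=r.pinch_z
for s in(1,-1):
    for n,yw,q in(('roller',YAW,p+.12*Z),('gasket',YAW,C+.03*Z),('tray',TY,TRAY+.03*Z)): 
        j=r.solve_ik(q,quat(yw,s)); print(s,n,None if j is None else np.round(j,2))
j={s:r.solve_ik(p+.12*Z,quat(YAW,s)) for s in(1,-1)}
s=min((s for s in j if j[s] is not None),key=lambda s:abs(j[s][5])); print('s',s)
r.move_pose(p+.12*Z,quat(YAW,s)); st('above')
r.move_straight(p+.02*Z); st('near')
pic,d,m=grab('wrist'); save('wrist1',pic)
pic,d,m=grab('side'); save('side2',cv2.resize(pic[150:330,180:380],None,fx=3,fy=3))
E
```

```text
1 roller [ 0.33  0.14  1.71 -0.    1.29 -0.9 ]
1 gasket [ 0.34  0.34  1.81 -0.    0.99 -0.9 ]
1 tray [-0.18  0.28  1.89 -0.    0.97 -2.07]
-1 roller [ 0.33  0.14  1.71 -0.    1.29  2.24]
-1 gasket [ 0.34  0.34  1.81 -0.    0.99  2.24]
-1 tray [-0.18  0.28  1.89 -0.    0.97  1.07]
s 1
above t 3.11 tcp [0.4727 0.2888 0.1834] F [-0.  -0.  -0.1] w 0.0858
near t 3.92 tcp [0.4731 0.2896 0.0843] F [0.3 0.8 0.1] w 0.0856
```

View pics/wrist1.png

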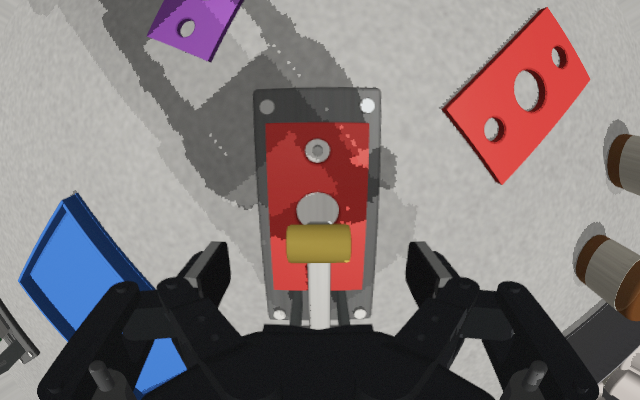

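View pics/side2.png

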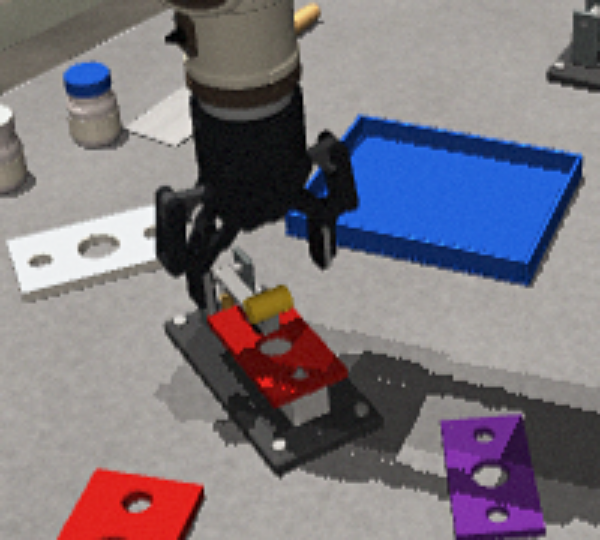

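The wrist view shows the roller at (319,244), centred between the jaw tips at (222,270) and (415,270). I'll check its along-finger position with the fisheye ray, then pinch.

```bash
cat >> h.py <<'E'
def fray(m,u,v,z):
    K=np.array(m['intrinsics']);a=np.array([(u-K[0,2])/K[0,0],(v-K[1,2])/K[1,1]]);th=np.hypot(*a)
    c=np.r_[a/th*np.sin(th),np.cos(th)]; R=np.array(m['R']); o=-R.T@m['t']; w=R.T@c
    return o+w*(z-o[2])/w[2]
E
python3 - <<'E'
from h import *
m=cams.camera_model('wrist'); tcp=np.array(sensors.get_tcp_pos())
for n,u,v,z in(('roller',319,243.5,.086),('pin-x',317,151,.05),('rednear',317,124,.048),('redfar',317,290,.048)):
    q=fray(m,u,v,z); print(n,q.round(4),'gasket frame',((q-C)@X).round(4),((q-C)@Y).round(4))
print('tcp',(tcp-C)@X,(tcp-C)@Y)
p=HINGE-.077*X+.022*Z; p[2]-=r.pinch_z
r.move_straight(p,v=.08); st('down')
r.clamp(40); st('clamped')
E
```

```text
roller [0.4707 0.2902 0.086 ] gasket frame 0.0033 0.0003
pin-x [0.4311 0.303  0.05  ] gasket frame -0.0383 -0.0007
rednear [0.4164 0.3081 0.048 ] gasket frame -0.0539 -0.0007
redfar [0.5201 0.2719 0.048 ] gasket frame 0.0559 -0.0008
tcp 0.00596577397755781 0.000721827703964561
down t 4.42 tcp [0.4715 0.2891 0.0623] F [ 1.   0.4 -0.1] w 0.0856
clamped t 4.96 tcp [0.4726 0.2901 0.0638] F [1.  4.  1.1] w 0.031
```

The estimates agree to about 1–2 mm, and the width of 31 mm matches the 32 mm roller. Now I follow the arc.

Run:
```python
from h import *
p0=HINGE-.077*X+.022*Z; p0[2]-=r.pinch_z
def arc(th):
    a=np.arctan2(.022,.077)+th; L=np.hypot(.022,.077)
    return HINGE+L*(-np.cos(a)*X+np.sin(a)*Z)-r.pinch_z*Z
for th in np.arange(.12,1.69,.12):
    r.move_straight(arc(th),v=.1); 
    F=np.array(sensors.get_force()); print(round(th,2),F.round(1),round(sensors.get_grip_width(),4))
    if np.linalg.norm(F)>35 or sensors.get_grip_width()<.025: print('STOP');break
st()
p,d,m=grab('side'); save('side3',cv2.resize(p[150:330,180:380],None,fx=3,fy=3))
```

```text
0.12 [ 2.   5.5 -3.7] 0.0313
0.24 [ 1.5  6.5 -4. ] 0.0311
0.36 [ 0.5  6.8 -3. ] 0.031
0.48 [-0.3  8.6 -2.3] 0.0313
0.6 [ 0.6  7.8 -2.5] 0.0314
0.72 [-0.9  7.  -2.6] 0.031
0.84 [ 0.6  7.2 -0.8] 0.031
0.96 [-0.   7.6 -1.2] 0.0313
1.08 [ 0.9  7.3 -1. ] 0.031
1.2 [ 2.5  8.2 -0.6] 0.031
1.32 [ 2.   7.4 -0.7] 0.0312
1.44 [ 1.9  7.7 -0.4] 0.031
1.56 [2.8 8.3 0.3] 0.0309
1.68 [2.7 7.7 1.6] 0.031
 t 8.46 tcp [0.5748 0.2557 0.1162] F [2.7 7.7 1.6] w 0.031
```

View pics/side3.png

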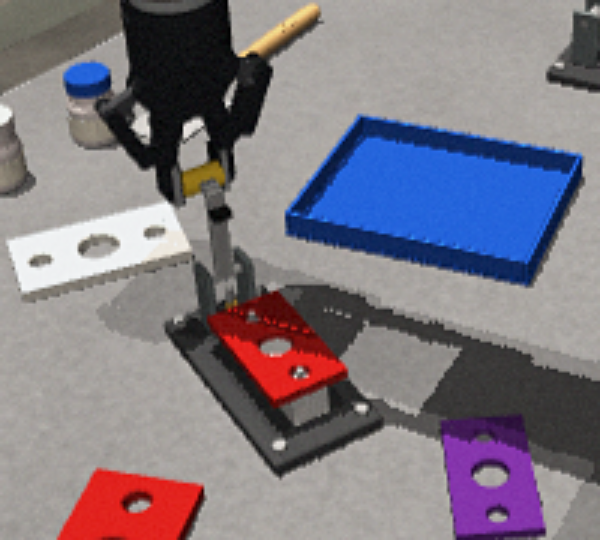

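The finger is upright, with the roller still pinched at (205,178) and the gasket on its pins. Now I release it, back up, and look at the finger and gasket from above the gasket.

Run:
```python
from h import *
r.let_go(); r.wait(.3); st('rel')
t=np.array(sensors.get_tcp_pos()); r.move_straight(t+.09*Z)
up=C+.2*Z; r.move_straight(up); r.move_straight(C+.10*Z); r.wait(.2); st('above')
m=cams.camera_model('wrist')
p,d,_=grab('wrist'); s,_,_=grab('side')
a=cv2.resize(s[150:330,180:380],None,fx=2,fy=2); b=p[60:400,120:520]
c=np.zeros((360,800,3),np.uint8); c[:,:400]=a; c[:340,400:]=b; save('chk4',c)
```

```text
rel t 9.38 tcp [0.5735 0.2541 0.1154] F [-0.1 -0.4  0.3] w 0.0854
above t 12.05 tcp [0.4684 0.2913 0.1012] F [-0.1 -0.  -0.1] w 0.0853
```

View pics/chk4.png

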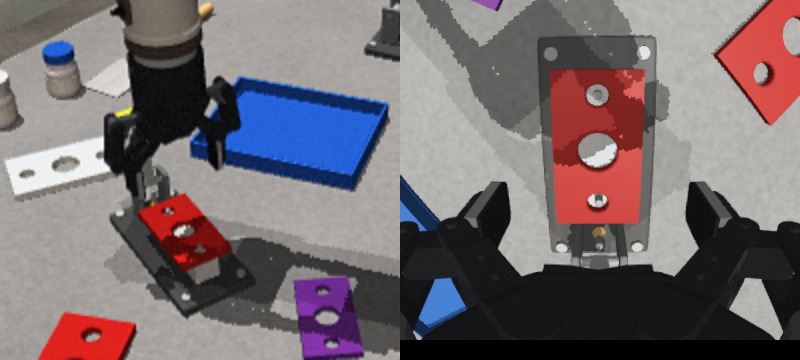

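The finger stands open by itself, with the roller behind the gripper at (122,115). The gasket is on both pins, seen at (597,95) and (597,201). Now I grip it low on the pads and lift.

Run:
```python
from h import *
g=C+.031*Z
r.move_straight(g,v=.08); st('down')
r.clamp(30); st('clamp')
r.move_straight(g+.03*Z,v=.05); st('lift')
r.move_straight(g+.13*Z); st('up')
p,d,m=grab('scene'); s,_,_=grab('side')
c=np.zeros((360,800,3),np.uint8); c[:,:400]=cv2.resize(s[120:300,180:380],None,fx=2,fy=2); c[:,400:]=cv2.resize(p[70:250,250:450],None,fx=2,fy=2); save('chk5',c)
```

```text
down t 13.16 tcp [0.4681 0.2912 0.0316] F [1.3 0.6 0.2] w 0.0851
clamp t 13.52 tcp [0.4681 0.2912 0.0318] F [-0.3  0.5  3.4] w 0.0589
lift t 14.27 tcp [0.4673 0.291  0.0609] F [-0.2 -0.4 -0.6] w 0.0593
up t 15.08 tcp [0.4667 0.2907 0.1598] F [-0.5 -0.3 -1.2] w 0.0591
```

View pics/chk5.png

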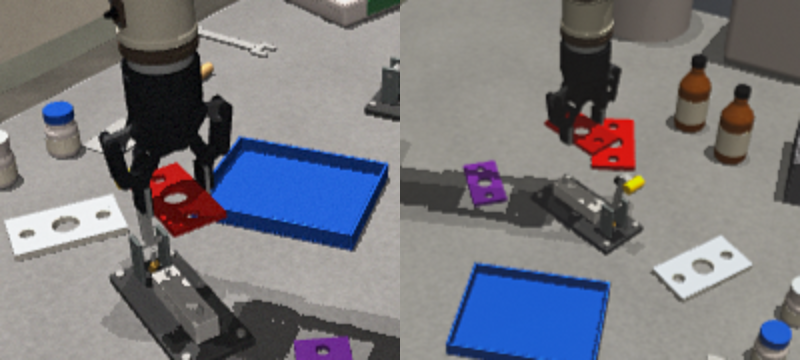

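The gasket is held level (width 59 mm) and the finger stands open, roller at (634,184). Now I carry it to the tray.

Run:
```python
from h import *
t=np.array(sensors.get_tcp_pos()); r.move_straight(t+.05*Z)
q=quat(TY,1)
r.move_pose(TRAY+.2*Z,q); st('over')
r.move_straight(TRAY+.05*Z,v=.15); r.move_straight(TRAY+.003*Z,v=.05); r.wait(.2); st('low')
r.let_go(); r.wait(.2); st('open')
r.move_straight(TRAY+.2*Z,v=.15)
r.goto_joints([-1.385,0.158,1.597,0,1.386,-0.21]); st('home')
for n in('scene','side'):
    p,d,m=grab(n); save(n+'6',p); W=cloud(d,m)
    h=cv2.cvtColor(p,cv2.COLOR_RGB2HSV); k=((h[...,0]<5)|(h[...,0]>174))&(h[...,1]>150)&(abs(W[...,0]-TRAY[0])<.11)&(abs(W[...,1]-TRAY[1])<.11)
    w=W[k]; print(n,len(w),w.mean(0).round(4),'z',np.percentile(w[:,2],[5,50,95]).round(4),'rect',cv2.minAreaRect(w[:,:2].astype(np.float32)*1000))
```

```text
over t 16.74 tcp [0.5205 0.0287 0.1992] F [-0.3 -0.1 -0.5] w 0.0594
low t 19.18 tcp [0.5213 0.028  0.0033] F [-0.5 -0.8 -0.4] w 0.0593
open t 19.77 tcp [0.521 0.028 0.003] F [ 0.2 -0.1 -0.4] w 0.0853
home t 23.5 tcp [ 0.2224 -0.5302  0.2314] F [-0.3 -0.1  0.2] w 0.0852
scene 482 [0.5214 0.0264 0.009 ] z [0.0061 0.009  0.0119] rect ((520.60400390625, 26.479833602905273), (108.45269775390625, 64.28787994384766), 18.1242618560791)
side 545 [0.5173 0.0295 0.011 ] z [0.0074 0.0112 0.0139] rect ((519.5466918945312, 28.494115829467773), (113.2281723022461, 67.20132446289062), 20.847145080566406)
```

View pics/scene6.png

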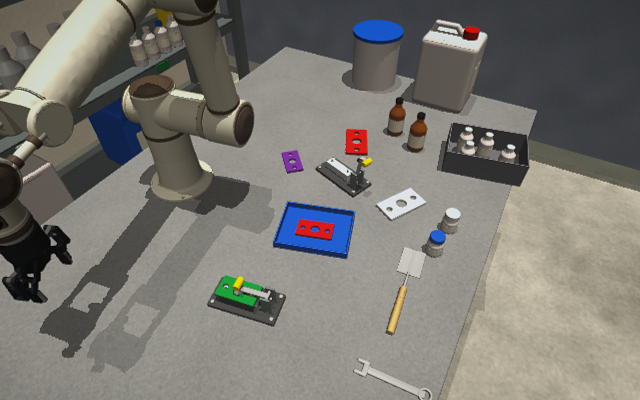

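The red gasket lies flat and centred in the tray at (315,230), with its top at z of about 0.010–0.012. The red finger stands open, roller at (366,161), the green clamp at (245,295) is unchanged, and the arm is clear.

```bash
python3 -c "
from h import *
st();workorder.close_job()"
```

```text
t 23.6 tcp [ 0.2224 -0.5302  0.2315] F [-0.3  0.8 -0.7] w 0.0856
the job is handed in; nothing more can be done
```

The red gasket is now in the blue tray, its finger is standing open by itself, and I handed the job in at 23.6 s of the 54 s allowed. I pinched the roller, followed the hinge's arc to about 1.68 rad and let go. The gasket was still on its pins at that point. I then lifted it straight up and released it about 7 mm above the tray floor.

**Last checks:**
- **Gasket:** both cameras show it flat and within about 4 mm of the tray centre. Its top measures 9–11 mm above the bench, against the 12 mm expected.
- **Red finger:** the last picture shows it still upright.
- **Green gasket:** it looks unchanged under its finger. I judged this by eye only, without measuring the angle.
- **Arm:** it is back at its start pose, touching nothing.

No check failed. The only oddity was a steady sideways force of about 8 N while lifting the finger, probably from a jaw offset of about 1 mm. It is well below the force limits.

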